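# Dock the wide scraper and latch it in

### The arm

A 7-joint arm with a two-finger parallel gripper is mounted at the origin on the work surface. World frame = base frame: x ahead of the robot, y to its left, z up, the work surface at z = 0. Lengths are in m, angles in degrees, forces in N, time in s.
With the tool pointing down it reaches from about 0.4 to 0.875 m from the base axis. Payload 6.5 kg.
Tool frame: the origin (TCP) lies on the centre line of the jaws, within the pads' length; the fingertips stand 8 mm ahead of it and the grasp point (between the pads) lies 11 mm behind it; y points along the fingers, z is the direction in which the jaws open and shut, and the axes are right-handed (so a half turn about y gives the same grasp; the last joint's range is limited). The gripper opens to 88 mm and grips with 3 to 60 N. Pads are 18 mm wide; open, the fingers measure 123 mm over their backs; the gripper's body (75 mm by 187 mm) begins 45 mm behind the grasp point.
Start: joints at [-68.537, 30.733, -0.252, 88.115, 0.149, 61.152, -4.079], TCP at [0.277, 0.588, 0.216] pointing down, gripper open.
Joint ranges: [-154.64, 154.64], [-21.42, 123.67], [-72.66, 72.17], [13.99, 137.28], [-74.86, 254.86], [10.95, 109.41], [-158.01, 158.01]. Speed limits (degrees/s): [136.94, 136.94, 180, 180, 180, 180, 180].

### API

Orientations are given as a 3x3 rotation matrix whose columns are the frame's x, y, z axes.
In Python, from plant import env, get_image, camera_params, close_job gives the robot as it stands.
- The arm moves only by the shell command python3 -m inch 'ROWS' [FORCE]. ROWS is JSON, one flat list of numbers, 7 for each row, row after row: the shift along the tool's x, y, z in mm, then the turn, a rotation vector about the tool's x, y, z in degrees, then the closure, from -1 (fully open) to 1 (shut). A call has 1 to 12 rows; each row shifts and turns the commanded pose from where the row before left it, along the tool's axes as they then stand; what a row does not reach is not made up. A row lasts 1/12 s, in which the tool goes at most 41.7 mm and 7.16 degrees, less where a joint would pass 70% of its speed; a pose out of reach is approached as far as the arm can. A call is refused whole if a number of a shift passes 41.7 or a number of a turn 7.16, either way. A call with a gripper value outside its range is refused whole. The fingers move at their own pace and stop on an object; FORCE is the grip in N (left out, the last holds). Time passes only in rows, so rows that do not move let the fingers close. It gives the time, the measured TCP pose, the force and the opening at its end, in the units of the state.
- env.read_state(): the state, without advancing time (a new reading comes with each control period).
- get_image(name): name is "scene" or "top" or "wrist"; returns (picture, depth): 400x640x3 uint8, blue, green, red; 400x640 float32, m along the optical axis (not along the pixel's ray), 0 where there is no reading.
- camera_params(name): a dict with "fx", "fy", "cx", "cy" (pixels), "T" (4x4, takes a point from camera to world coordinates). Camera axes: x right, y down, z forward; pixel columns grow to the right and rows downward; lengths in m; the calibration is good to about 2 mm. A picture is of the moment at which its call begins: read the wrist's pose just before it. camera_params takes no time and is no camera call; for the wrist camera it gives the pose at the moment of the call.
- close_job(): hands the job in, once; it reports no verdict.
The state is a dict: "clock": time; "joint_positions": joint angles; "joint_vel": joint speeds; "joint_torque": joint torques, N m; "position": TCP position; "tcp_rot": TCP orientation; "ft_force": force on the tool from outside, world axes, zero at the start; "moment": the same for the moment, N m; "grip_width": opening from 0.0 (shut) to 1.0 (fully open).
Only numpy, scipy, OpenCV 4.12 (cv2) and the standard library are available. Lean on these libraries where they do the work, as an engineer would, in place of code of your own. Each camera call takes 0.05 s, during which the arm holds its last target. There are 200 camera calls.

### The job

Put the wide flat scraper away: slide it over the bench, without lifting it or tipping it up, blade first into the slot of the grey tool block until it is fully home. Then swing the block's latch bar fully shut behind it, and leave the narrow scraper and the other things on the bench where they are.

Things in the scene. Friction and masses are not known exactly. Their poses are not given: they have to be found in the camera images.
- scraper: Wide flat scraper loose on the bench (z = 0): rectangle 105 mm long (x), 90 mm wide (y), 300 g. Front 75 mm: steel blade 7 mm thick (foremost 5 mm: 3.5 mm); rear 30 mm: black grip strip, same width, 10 mm high, two rivets. Origin (and centre of mass): centre of the rectangle, on the underside; x points from grip to blade edge. A look-alike only 30 mm wide lies beside it, on either side.
- scraper_front (a point): The middle of the wide scraper's front (blade) edge, at its underside, 52.5 mm ahead of the scraper's origin.
- narrow_scraper: The narrow scraper, not to be disturbed: same make, 105 mm long (x) by 30 mm wide (y), 10 mm high. Origin: centre of its underside, x to its blade's front edge.
- dock: Grey tool block fixed to the bench: 103 mm deep (x), 138 wide (y), 36 high, small upright tools at its back up to 75. Slot at bench level: 94 mm wide, 14 high, 83 deep. Origin: on the bench, on the slot's centre line; x points into the slot, face at x = -50 mm, end wall at +33. Flared cheeks, 16 high, stand 18 mm out from the face. A scraper that is home has its rear edge at x = -72.
- slot_mouth (a point): Middle of the slot's mouth at bench level, in the block's front face.
- latch (a joint): Angle of the latch bar about its upright pivot: 0 = shut (bar square across the slot's mouth, its inner face 5 mm behind a scraper that is home), grows as it swings outward; pi/2 = pointing straight out from the face, 3.0 = widest. It turns stiffly and stays where it is left. Steel bar 10 mm thick, from 7 to 29 mm above the bench.
- latch_post (a point): The round upright post at the bar's free end (14 mm diameter, top 50 mm above the bench), to push the latch by; this point is on the post's axis, 35 mm above the bench and 70 mm from the pivot.
- latch_pivot (a point): On the latch's pivot axis, 20 mm above the bench; it is fixed to the block at x = -82 mm, y = +68 mm of the block's frame. The pivot is 34 mm high and 18 mm across.
- phone: A black phone lying on its face, 150 x 73 x 9 mm, not to be disturbed. Origin: centre of its underside.
- flux_jar: A small jar, 44 mm across, 45 mm high, not to be disturbed.
- tape: A paper tape ring, 76 mm across, 20 mm high, lying flat; not to be disturbed.
- screw_tray: A white divided screw tray, 120 x 80 x 22 mm; not to be disturbed.
- screwdriver: A screwdriver 170 mm long, lying; not to be disturbed.
- solvent: A bottle, 60 mm across, 130 mm high; not to be disturbed.
Mind the look-alikes: they are no part of the job. Of the things like the scraper, leave any that is yellow; of the rest the smaller one is meant. What is shaped like the dock but turquoise is not meant.

How it is judged (in metres and radians):
On the way:
1. the wide scraper is fully home in the slot while the latch is still open (x of scraper_front in the frame of dock above 0.027 m and y of scraper_front in the frame of dock between -0.008 and 0.008 m and angle between the x axis of scraper and the x axis of dock, either way round below 0.08 rad and height (world z) of scraper below 0.006 m and value of joint latch above 0.9 rad), for 0.2 s.
At the end, for the whole second after the job is handed in: The wide scraper lies flat in the slot, blade first, its front edge within 6 mm of the slot's end wall, and the latch is shut (within 0.12 rad), everything at rest (x of scraper_front in the frame of dock above 0.027 m and y of scraper_front in the frame of dock between -0.008 and 0.008 m and angle between the x axis of scraper and the x axis of dock, either way round below 0.08 rad and height (world z) of scraper below 0.006 m and value of joint latch below 0.12 rad and linear speed of scraper below 0.02 m/s); the robot touches nothing.
It fails at once if the wide scraper is lifted off the bench (over 20 mm) or tipped up (over 0.25 rad) (height (world z) of scraper above 0.02 m or angle between scraper's own z axis and vertical above 0.25 rad).
It fails at once if another thing on the bench is moved by more than 30 mm (distance of any of narrow_scraper, phone, flux_jar, tape, screw_tray, screwdriver, solvent from where it was at the start of the episode above 0.03 m).
It also fails if it takes over 72 s, if anything falls off the work surface, if the arm or the gripper's body presses on something with over 40 N, if the wrist force passes 120 N, or if a joint passes its speed limit or range.

## Working session

There is one attempt and no reset: what is moved stays moved. The work goes in short steps, Python scripts to look and compute and a shell command to move; the robot and the scene stay as the last step left them, time stands still between calls to the robot, and variables do not carry over. Pictures are saved under pics/ and viewed, about 8 in all and at most 12, crops included, and the job is handed in when it is done.

```bash
ls; mkdir -p pics; python3 - <<'E'
from plant import env,get_image,camera_params
import cv2,numpy as np
s=env.read_state();print(s['clock'],s['position'],np.round(s['tcp_rot'],3).tolist(),s['grip_width'])
for n in('scene','top'):
    p,d=get_image(n);cv2.imwrite(f'pics/{n}0.png',p);np.savez(f'pics/{n}0.npz',p=p,d=d,**camera_params(n))
    c=camera_params(n);print(n,c['fx'],c['cx'],c['cy'],np.round(c['T'],3).tolist())
E
```

```text
pics
0.0 [0.27709241 0.58725233 0.21463683] [[0.904, -0.001, 0.427], [-0.427, -0.002, 0.904], [0.0, -1.0, -0.002]] 0.9983039274448184
scene 482.4482086311321 324.2426422136499 202.09766951176866 [[0.869, 0.261, -0.421, 1.138], [0.495, -0.491, 0.717, -1.018], [-0.02, -0.832, -0.555, 0.836], [0.0, 0.0, 0.0, 1.0]]
top 424.81776184981993 320.5221927691827 195.28943581673465 [[0.006, -0.997, 0.078, 0.471], [-1.0, -0.007, -0.01, -0.002], [0.01, -0.078, -0.997, 1.159], [0.0, 0.0, 0.0, 1.0]]
```

View pics/top0.png

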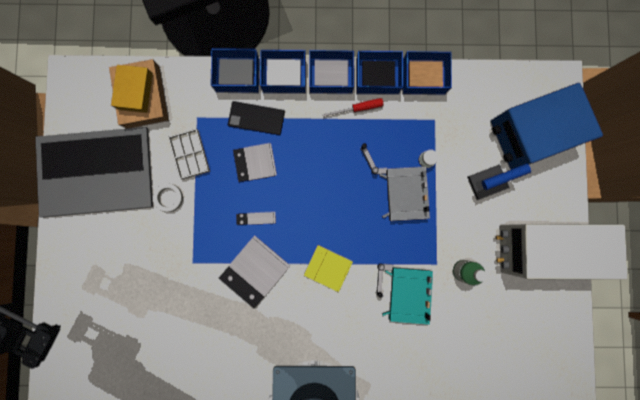

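View pics/scene0.png

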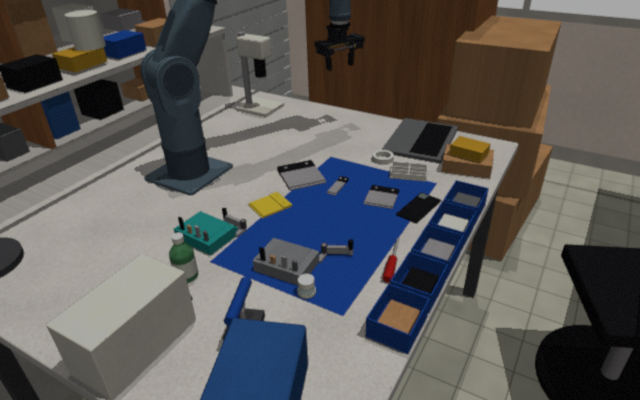

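Top view: the candidates for the scraper are the wide one (255,162), a bigger wide one (254,271), the yellow one (328,268) and the narrow one (256,218). I choose (255,162), since it is not yellow and is the smaller of the two wide ones. The dock is the grey block (408,193), not the turquoise one (410,295). The latch post is at about (367,148).

```bash
cat > h.py <<'E'
import numpy as np,cv2
def ray(c,uv,z):
    uv=np.atleast_2d(uv).astype(float);d=np.c_[(uv[:,0]-c['cx'])/c['fx'],(uv[:,1]-c['cy'])/c['fy'],np.ones(len(uv))]@c['T'][:3,:3].T
    o=c['T'][:3,3];return o+d*((z-o[2])/d[:,2])[:,None]
def cloud(c,d):
    v,u=np.indices(d.shape);P=np.stack([(u-c['cx'])/c['fx']*d,(v-c['cy'])/c['fy']*d,d],-1)@c['T'][:3,:3].T+c['T'][:3,3];return P
E
python3 - <<'E'
from h import *
c=np.load('pics/top0.npz');p=c['p']
cv2.imwrite('pics/crop0.png',cv2.resize(p[95:270,225:445],None,fx=3.5,fy=3.4,interpolation=cv2.INTER_CUBIC))
P=cloud(c,c['d'])
hsv=cv2.cvtColor(p,cv2.COLOR_BGR2HSV)
blue=((hsv[...,0]>105)&(hsv[...,0]<130)&(hsv[...,1]>150)).astype(np.uint8)
# non-blue components inside mat
m=(1-blue);m[:112]=0
n,l,s,ce=cv2.connectedComponentsWithStats(m[:, :],connectivity=4)
for (u,v,h) in((262,162,.008),(262,218,.008),(408,193,.036),(257,118,.009),(428,157,.045)):
    k=l[v,u];mm=(l==k).astype(np.uint8)
    cn=max(cv2.findContours(mm,0,1)[0],key=cv2.contourArea)
    w=ray(c,cn.reshape(-1,2),h)[:,:2]
    r=cv2.minAreaRect((w*1000).astype(np.float32));print((u,v),s[k].tolist(),'rect mm',np.round(r[0],1),np.round(r[1],1),round(r[2],1),'depth z',np.round(P[v,u],3))
    print(np.round(cv2.boxPoints(r)).tolist())
E
```

```text
(262, 162) [233, 142, 44, 40, 1346] rect mm [650.8 167.5] [ 95.9 107.4] 11.0 depth z [0.651 0.147 0.009]
[[593.0, 211.0], [614.0, 106.0], [708.0, 124.0], [688.0, 229.0]]
(262, 218) [236, 211, 40, 14, 498] rect mm [499.1 162.3] [ 35.1 105.3] 0.8 depth z [0.498 0.145 0.005]
[[481.0, 215.0], [482.0, 109.0], [517.0, 110.0], [516.0, 215.0]]
(408, 193) [0, 112, 640, 288, 150252] rect mm [407.1 -18.9] [ 752.8 1720.8] 0.5 depth z [ 0.566 -0.245  0.038]
[[23.0, 838.0], [39.0, -883.0], [791.0, -876.0], [776.0, 845.0]]
(257, 118) [0, 112, 640, 288, 150252] rect mm [405.6 -19.3] [ 770.9 1762.2] 0.5 depth z [0.771 0.162 0.015]
[[12.0, 858.0], [28.0, -904.0], [799.0, -897.0], [783.0, 865.0]]
(428, 157) [0, 112, 640, 288, 150252] rect mm [407.7 -18.7] [ 746.8 1707. ] 0.5 depth z [ 0.662 -0.297  0.047]
[[27.0, 831.0], [42.0, -876.0], [789.0, -869.0], [773.0, 838.0]]
```

View pics/crop0.png

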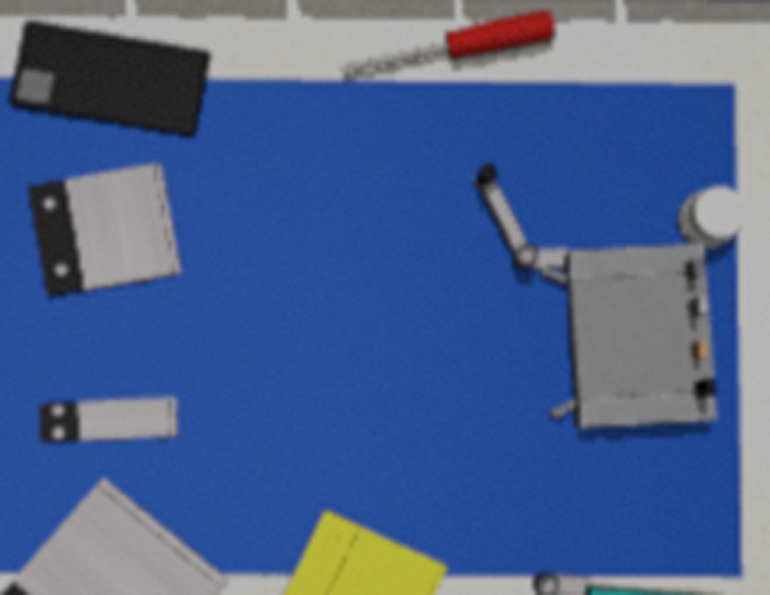

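The crop confirms it: a wide silver scraper with a black grip and two rivets, grip to the left and blade to the right, turned about 11° toward +x. The dock's slot faces left, with the pivot at crop (526,255) and the post at (487,177).

```bash
python3 - <<'E'
from h import *
c=np.load('pics/top0.npz');p=c['p'];P=cloud(c,c['d'])
hsv=cv2.cvtColor(p,cv2.COLOR_BGR2HSV)
def f(x,y,z): return np.round(ray(c,[225+x/3.5-.35,95+y/3.4-.35],z)[0],4)
m=((hsv[...,1]<110)&(P[...,2]>.022)&(P[...,2]<.05)).astype(np.uint8);m[:,:386]=0;m[:,440:]=0;m[:164]=0;m[225:]=0
m=cv2.morphologyEx(m,2,np.ones((5,5)))
cn=max(cv2.findContours(m,0,1)[0],key=cv2.contourArea)
w=ray(c,cn.reshape(-1,2),.036)[:,:2]*1000
r=cv2.minAreaRect(w.astype(np.float32));print(r,cv2.boxPoints(r))
for q in((570,250),(703,245),(716,425),(580,428)):print(f(*q,.036))
piv=f(526,255,.034);post=f(487,175,.05);print('piv',piv,'post',post,np.linalg.norm(piv-post))
print('cheek tips',f(553,411,.016),f(538,262,.016))
print('jar',f(716,215,.045),'phone',[f(*q,.009) for q in((28,22),(208,52),(192,135),(12,103))])
# scene camera triangulation helpers
s=np.load('pics/scene0.npz');cv2.imwrite('pics/scrop.png',cv2.resize(s['p'][160:310,210:450],None,fx=3.3,fy=3.3,interpolation=cv2.INTER_CUBIC))
E
```

```text
((565.6201171875, -244.4044189453125), (138.12998962402344, 105.21517944335938), 4.044973850250244) [[ 493.01624 -196.79968]
 [ 500.4381  -301.75275]
 [ 638.224   -292.00916]
 [ 630.8021  -187.05609]]
[ 0.6324 -0.1911  0.036 ]
[ 0.6371 -0.2929  0.036 ]
[ 0.4959 -0.3009  0.036 ]
[ 0.4929 -0.1979  0.036 ]
piv [ 0.6284 -0.1578  0.034 ] post [ 0.6887 -0.1263  0.05  ] 0.0698880533424705
cheek tips [ 0.5066 -0.1806  0.016 ] [ 0.6254 -0.1696  0.016 ]
jar [ 0.6595 -0.3008  0.045 ] phone [array([0.8194, 0.2308, 0.009 ]), array([0.7959, 0.0889, 0.009 ]), array([0.7275, 0.1005, 0.009 ]), array([0.7525, 0.2419, 0.009 ])]
```

View pics/scrop.png

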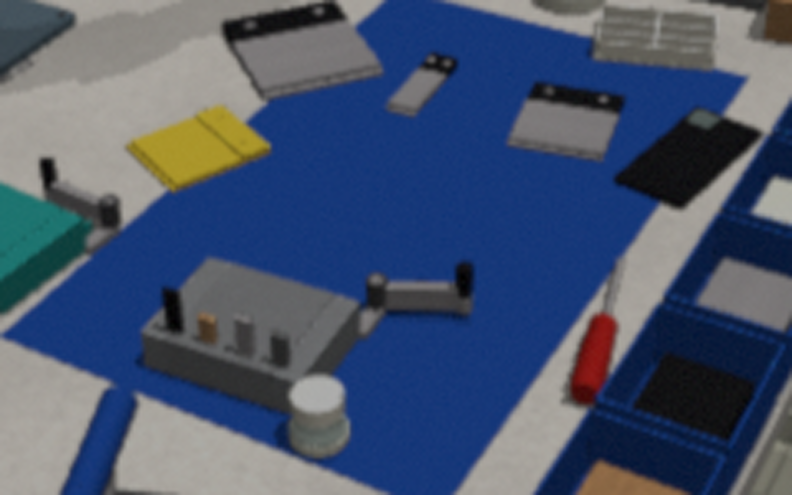

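Scene view: it agrees with the top view, with the post at scrop (464,278) and the slot side empty. The block rectangle measures 138×105 mm and its predicted pivot is within 2 mm of the measured one. So the dock origin is about (565.5, -243) with x axis (0.070, -0.9975), and the latch is at about 2.7 rad.

Plan:
1. Push the scraper from behind with both fingers, aligning it, until it is past the narrow scraper.
2. Push it sideways onto the slot line.
3. Push it home.
4. Swing the latch.

First I turn the tool so its x axis matches dock x.

```bash
python3 -m inch '[0,0,0,0,6.74,0,-0.25,0,0,0,0,6.74,0,-0.25,0,0,0,0,6.74,0,-0.25,0,0,0,0,6.74,0,-0.25,0,0,0,0,6.74,0,-0.25,0,0,0,0,6.74,0,-0.25,0,0,0,0,6.74,0,-0.25,0,0,0,0,6.74,0,-0.25,0,0,0,0,6.74,0,-0.25,0,0,0,0,0,0,-0.25]' 20; python3 -c "
from plant import env;import numpy as np;s=env.read_state();print(np.round(s['tcp_rot'],3).tolist(),s['position'],s['joint_positions'])"
```

```text
clock: 0.93
position: [0.2771, 0.5876, 0.215]
tcp_rot: [[0.067, -0.0, 0.998], [-0.998, -0.001, 0.067], [0.001, -1.0, -0.0]]
ft_force: [-0.8, 0.6, 0.4]
grip_width: 0.624
[[0.067, -0.0, 0.998], [-0.998, -0.001, 0.067], [0.001, -1.0, -0.0]] [0.27705739 0.58759813 0.21502649] [-78.0317048   31.15876312  13.58686933  88.79868246  -7.9636951
  61.04916331 -58.6068651 ]
```

```bash
python3 -m inch '[18,5,22,0,0,0,-0.25,18,5,22,0,0,0,-0.25,18,5,22,0,0,0,-0.25,18,5,22,0,0,0,-0.25,18,5,22,0,0,0,-0.25,18,5,22,0,0,0,-0.25,18,5,22,0,0,0,-0.25,18,5,22,0,0,0,-0.25,18,5,22,0,0,0,-0.25,18,5,22,0,0,0,-0.25,18,5,22,0,0,0,-0.25,18,5,22,0,0,0,-0.25]'; python3 -m inch '[11.2,7.5,6.2,0,0,0,-0.25,11.2,7.5,6.2,0,0,0,-0.25,11.2,7.5,6.2,0,0,0,-0.25,11.2,7.5,6.2,0,0,0,-0.25,11.2,7.5,6.2,0,0,0,-0.25,11.2,7.5,6.2,0,0,0,-0.25,11.2,7.5,6.2,0,0,0,-0.25,11.2,7.5,6.2,0,0,0,-0.25,11.2,7.5,6.2,0,0,0,-0.25,11.2,7.5,6.2,0,0,0,-0.25,11.2,7.5,6.2,0,0,0,-0.25,11.2,7.5,6.2,0,0,0,-0.25]'
```

```text
clock: 1.93
position: [0.5568, 0.3902, 0.1549]
tcp_rot: [[0.075, -0.001, 0.997], [-0.997, -0.0, 0.075], [0.0, -1.0, -0.001]]
ft_force: [-0.0, 0.7, -0.2]
grip_width: 0.626
clock: 2.93
position: [0.6405, 0.2614, 0.0647]
tcp_rot: [[0.071, -0.0, 0.997], [-0.997, -0.0, 0.071], [0.0, -1.0, -0.0]]
ft_force: [-0.4, -0.1, 0.9]
grip_width: 0.625
```

```bash
python3 -m inch '[0,10,0,0,0,0,-0.25,0,10,0,0,0,0,-0.25,0,10,0,0,0,0,-0.25,0,10,0,0,0,0,-0.25,0,8,0,0,0,0,-0.25,0,4,0,0,0,0,-0.25,0,0,0,0,0,0,-0.25]'; python3 -m inch '[6,0,0,0,0,0,-0.25,6,0,0,0,0,0,-0.25,6,0,0,0,0,0,-0.25,6,0,0,0,0,0,-0.25,6,0,0,0,0,0,-0.25,6,0,0,0,0,0,-0.25,6,0,0,0,0,0,-0.25,6,0,0,0,0,0,-0.25,6,0,0,0,0,0,-0.25,6,0,0,0,0,0,-0.25,4,0,0,0,0,0,-0.25,0,0,0,0,0,0,-0.25]'
cat > look.py <<'E'
import sys;from h import *;from plant import env,get_image,camera_params
n=sys.argv[1];p,d=get_image('top');c=camera_params('top')
hsv=cv2.cvtColor(p,cv2.COLOR_BGR2HSV)
cv2.imwrite(f'pics/{n}.png',cv2.resize(p[95:270,225:445],None,fx=3.5,fy=3.4,interpolation=cv2.INTER_CUBIC))
s=env.read_state();print(s['clock'],np.round(s['position'],4),np.round(s['ft_force'],1))
E
python3 look.py a1
```

```text
clock: 3.52
position: [0.6388, 0.2627, 0.0122]
tcp_rot: [[0.072, -0.002, 0.997], [-0.997, -0.001, 0.072], [0.0, -1.0, -0.002]]
ft_force: [0.5, 0.4, 0.6]
grip_width: 0.627
clock: 4.52
position: [0.6447, 0.1969, 0.0136]
tcp_rot: [[0.07, 0.0, 0.998], [-0.998, -0.001, 0.07], [0.001, -1.0, 0.0]]
ft_force: [0.2, 0.2, 0.9]
grip_width: 0.624
4.5667 [0.6445 0.1979 0.0135] [ 0.4  0.8 -0.2]
```

View pics/a1.png

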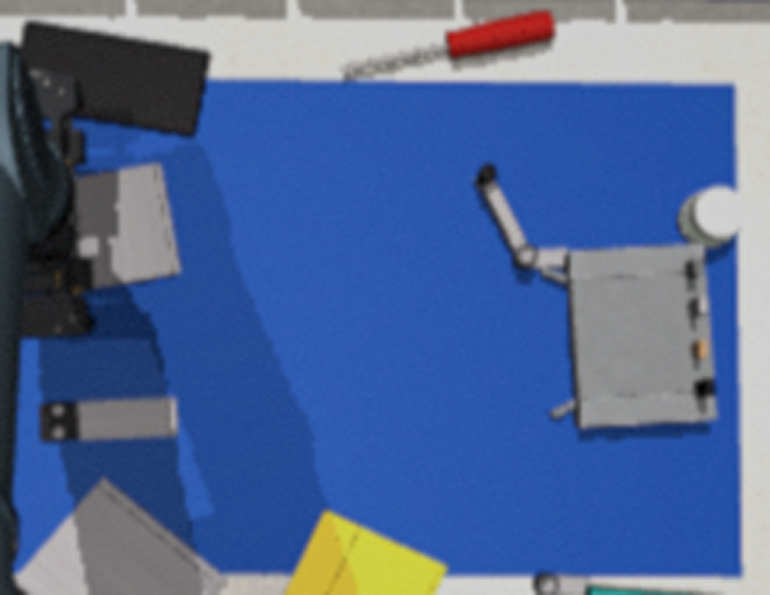

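The scraper has not moved: its front edge is still at crop (160,165)-(180,272), although the tool went forward 65 mm with no contact force. I need a view from the side.

```bash
python3 - <<'E'
from h import *;from plant import get_image,camera_params
p,d=get_image('scene');w,_=get_image('wrist')
a=cv2.resize(p[130:240,300:440],None,fx=3,fy=3,interpolation=cv2.INTER_CUBIC)
b=cv2.resize(w,(380,238))
o=np.zeros((600,430,3),np.uint8);o[:330,:420]=a;o[340:578,:380]=b;cv2.imwrite('pics/a2.png',o)
t=np.load('pics/top0.npz');p2,d2=get_image('top')
df=np.abs(p2.astype(int)-t['p']).sum(2)[140:185,262:282];print(df.max(),(df>60).sum())
E
```

```text
105 3
```

View pics/a2.png

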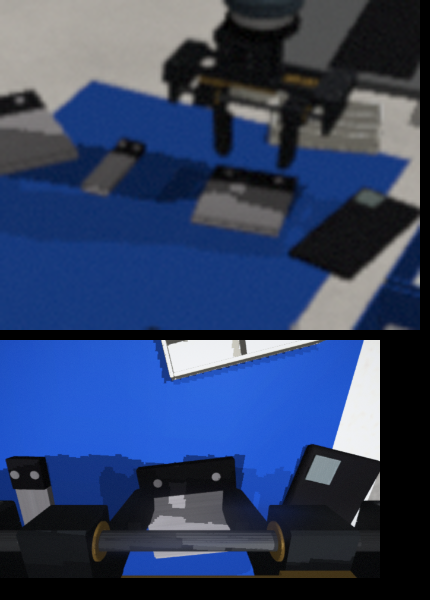

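Scene crop: the fingertips, at (222,155) and (287,165), seem to be just behind the grip's rear edge at (215,168)-(297,178). I'll check with rays.

```bash
python3 - <<'E'
from h import *;from plant import get_image,camera_params,env
c=camera_params('scene')
for z in(0.005,.02,.04):
  print(z,[np.round(ray(c,[300+x/3-.3,130+y/3-.3],z)[0],3) for x,y in((222,155),(287,165))])
print('rear corners',[np.round(ray(c,[300+x/3-.3,130+y/3-.3],.01)[0],3) for x,y in((215,168),(297,178))],'front',[np.round(ray(c,[300+x/3-.3,130+y/3-.3],.004)[0],3) for x,y in((192,221),(278,237))])
s=env.read_state();print(s['position'],s['joint_positions'])
cw=camera_params('wrist');print(np.round(cw['T'],3).tolist(),cw['fx'],cw['cx'],cw['cy'])
k=640/380
for x,y in((138,468),(234,458),(157,483),(216,476),(155,558)): print(np.round(ray(cw,[x*k,(y-340)*k],.009)[0],3))
E
```

```text
0.005 [array([0.59 , 0.238, 0.005]), array([0.661, 0.252, 0.005])]
0.02 [array([0.6  , 0.216, 0.02 ]), array([0.67 , 0.229, 0.02 ])]
0.04 [array([0.613, 0.185, 0.04 ]), array([0.682, 0.199, 0.04 ])]
rear corners [array([0.598, 0.203, 0.01 ]), array([0.684, 0.225, 0.01 ])] front [array([0.617, 0.107, 0.004]), array([0.706, 0.121, 0.004])]
[0.64428868 0.1993176  0.01351127] [-28.95409165  47.73920731  12.0556934   90.61395954 -13.13079478
  43.03220986  -6.98485543]
[[0.997, 0.069, 0.02, 0.639], [0.072, -0.953, -0.295, 0.276], [-0.002, 0.296, -0.955, 0.183], [0.0, 0.0, 0.0, 1.0]] 340.6234974868858 316.7258505294863 204.38756972478666
[0.598 0.213 0.009]
[0.684 0.229 0.009]
[0.616 0.199 0.009]
[0.669 0.21  0.009]
[0.616 0.113 0.009]
```

```bash
python3 - <<'E'
from h import *;from plant import get_image,camera_params,env
c=camera_params('scene');p,d=get_image('scene');P=cloud(c,d)
for x in(222,287):
  u=int(300+x/3)
  for v in range(164,188,1): print(u,v,p[v,u],np.round(P[v,u],3))
E
```

```text
374 164 [19 17 18] [0.611 0.187 0.101]
374 165 [17 19 19] [0.609 0.192 0.095]
374 166 [16 17 17] [0.61  0.192 0.092]
374 167 [17 19 17] [0.611 0.188 0.09 ]
374 168 [10 11  9] [0.612 0.186 0.088]
374 169 [12 13 13] [0.61  0.191 0.082]
374 170 [11  8  9] [0.611 0.189 0.079]
374 171 [12 12 13] [0.612 0.187 0.077]
374 172 [17 16 15] [0.612 0.188 0.073]
374 173 [10 11  9] [0.614 0.184 0.071]
374 174 [ 9 10  8] [0.614 0.184 0.068]
374 175 [10 14 14] [0.614 0.184 0.064]
374 176 [12 11 12] [0.612 0.189 0.057]
374 177 [4 6 8] [0.612 0.19  0.053]
374 178 [12 10 11] [0.613 0.187 0.052]
374 179 [11 11  9] [0.611 0.193 0.044]
374 180 [22 15 13] [0.613 0.189 0.043]
374 181 [62 30 16] [0.613 0.189 0.039]
374 182 [103  48  20] [0.591 0.24  0.002]
374 183 [121  56  21] [0.594 0.234 0.002]
374 184 [102  47  20] [0.596 0.229 0.002]
374 185 [48 22 12] [0.604 0.211 0.01 ]
374 186 [19 14 14] [0.607 0.205 0.01 ]
374 187 [14 14 12] [0.609 0.199 0.01 ]
395 164 [31 30 29] [0.683 0.179 0.124]
395 165 [22 21 20] [ 1.138 -1.018  0.836]
395 166 [21 19 19] [0.689 0.165 0.126]
395 167 [13 13 13] [0.689 0.165 0.122]
395 168 [15 13 10] [0.688 0.167 0.117]
395 169 [11 11 11] [0.688 0.169 0.113]
395 170 [14 15 14] [0.689 0.167 0.111]
395 171 [13 13 13] [0.688 0.171 0.105]
395 172 [14 12 14] [0.676 0.202 0.083]
395 173 [16 15 15] [0.676 0.202 0.079]
395 174 [11 11 10] [0.682 0.187 0.085]
395 175 [15 14 12] [0.681 0.191 0.079]
395 176 [19 16 16] [0.68  0.193 0.074]
395 177 [12 11  9] [0.68  0.194 0.07 ]
395 178 [11 10  9] [0.682 0.19  0.069]
395 179 [8 9 7] [0.683 0.189 0.066]
395 180 [14 10 11] [0.682 0.192 0.061]
395 181 [16 14 13] [0.68  0.197 0.054]
395 182 [15 13 12] [0.682 0.193 0.053]
395 183 [13 10 10] [0.684 0.187 0.053]
395 184 [19 14 13] [0.684 0.187 0.05 ]
395 185 [42 23 14] [0.683 0.192 0.043]
395 186 [88 41 18] [0.683 0.191 0.04 ]
395 187 [109  50  20] [ 0.662  0.248 -0.002]
```

The depth confirms it: the fingertips are at z≈0.038, about 32 mm higher than the reported TCP implies. They passed over the scraper without touching it. I'll back off, lower in stages, and check by depth and force.

```bash
python3 -m inch '[-15,0,0,0,0,0,-0.25,-15,0,0,0,0,0,-0.25,-15,0,0,0,0,0,-0.25,-10,0,0,0,0,0,-0.25,0,5,0,0,0,0,-0.25,0,5,0,0,0,0,-0.25,0,5,0,0,0,0,-0.25,0,3,0,0,0,0,-0.25,0,2,0,0,0,0,-0.25,0,0,0,0,0,0,-0.25]'
cat > tip.py <<'E'
from h import *;from plant import get_image,camera_params,env
s=env.read_state();t=np.array(s['position']);R=np.array(s['tcp_rot'])
c=camera_params('scene');p,d=get_image('scene');P=cloud(c,d)
q=(P-t)@R
m=(np.abs(q[...,0])<.03)&(np.abs(q[...,2])<.06)&(P[...,2]>.006)&(P[...,2]<.12)&(p.max(2)<45)
z=np.sort(P[m][:,2]);print(t,s['ft_force'],'n',m.sum(),'lowest z',np.round(z[:12],3))
for k in(-1,1):
  mm=m&(k*q[...,2]>0);a=P[mm];a=a[np.argsort(a[:,2])][:10];print(k,np.round(np.median(a,0),3),'tool',np.round((np.median(a,0)-t)@R,3))
E
python3 tip.py
```

```text
clock: 5.6
position: [0.6402, 0.2523, -0.0072]
tcp_rot: [[0.07, -0.001, 0.998], [-0.998, -0.001, 0.07], [0.001, -1.0, -0.001]]
ft_force: [-0.9, -0.2, -0.3]
grip_width: 0.622
[ 0.64024963  0.25229373 -0.0072364 ] [-0.93226096 -0.24839898 -0.28986805] n 268 lowest z [0.007 0.007 0.018 0.019 0.02  0.02  0.021 0.021 0.022 0.022 0.022 0.022]
-1 [0.607 0.24  0.022] tool [ 0.01  -0.03  -0.034]
1 [0.676 0.243 0.022] tool [ 0.012 -0.029  0.035]
```

```bash
python3 -m inch '[0,4,0,0,0,0,-0.25,0,3,0,0,0,0,-0.25,0,2,0,0,0,0,-0.25,0,0,0,0,0,0,-0.25]';python3 -m inch '[0,1.5,0,0,0,0,-0.25,0,1.5,0,0,0,0,-0.25,0,0,0,0,0,0,-0.25]'; python3 tip.py
```

```text
clock: 5.98
position: [0.6401, 0.2534, -0.0161]
tcp_rot: [[0.071, -0.001, 0.997], [-0.997, -0.0, 0.071], [0.0, -1.0, -0.001]]
ft_force: [0.2, 0.8, -0.3]
grip_width: 0.625
clock: 6.23
position: [0.6403, 0.2535, -0.0187]
tcp_rot: [[0.071, -0.0, 0.997], [-0.997, -0.0, 0.071], [0.0, -1.0, -0.0]]
ft_force: [-0.4, -0.1, -0.3]
grip_width: 0.626
[ 0.6403254   0.25350177 -0.0187246 ] [-0.43086486 -0.07364798 -0.27069374] n 439 lowest z [0.006 0.006 0.007 0.008 0.009 0.009 0.009 0.009 0.01  0.01  0.01  0.01 ]
-1 [0.611 0.241 0.01 ] tool [ 0.011 -0.029 -0.03 ]
1 [0.676 0.247 0.01 ] tool [ 0.009 -0.028  0.035]
```

```bash
python3 -m inch '[0,1.5,0,0,0,0,-0.25,6,0,0,0,0,0,-0.25,6,0,0,0,0,0,-0.25,6,0,0,0,0,0,-0.25,7,0,0,0,0,0,-0.25,7,0,0,0,0,0,-0.25,7,0,0,0,0,0,-0.25,7,0,0,0,0,0,-0.25,7,0,0,0,0,0,-0.25,7,0,0,0,0,0,-0.25,5,0,0,0,0,0,-0.25,2,0,0,0,0,0,-0.25]'
cat > see.py <<'E'
# scraper blade: bright grey low-saturation pixels on the blue mat (top view), inside a window
import sys;from h import *;from plant import env,get_image,camera_params
p,d=get_image('top');c=camera_params('top');P=cloud(c,d)
np.savez('pics/last.npz',p=p,d=d)
hsv=cv2.cvtColor(p,cv2.COLOR_BGR2HSV)
m=((hsv[...,1]<120)&(P[...,2]<.02)&(P[...,2]>-.01)&(P[...,0]>.44)&(P[...,0]<.72)&(P[...,1]<.23)&(P[...,1]>-.15)).astype(np.uint8)
m=cv2.morphologyEx(m,cv2.MORPH_OPEN,np.ones((3,3)))
for cn in cv2.findContours(m,0,1)[0]:
  if cv2.contourArea(cn)<250: continue
  w=ray(c,cn.reshape(-1,2),.007)[:,:2]*1000;r=cv2.minAreaRect(w.astype(np.float32));print(np.round(r[0],1),np.round(r[1],1),round(r[2],1),np.round(cv2.boxPoints(r)).tolist())
s=env.read_state();print(s['clock'],np.round(s['position'],4),np.round(s['ft_force'],1))
cv2.imwrite('pics/last.png',cv2.resize(p[95:270,225:445],None,fx=3.5,fy=3.4,interpolation=cv2.INTER_CUBIC))
E
python3 see.py
```

```text
clock: 7.28
position: [0.6455, 0.1852, -0.0199]
tcp_rot: [[0.07, 0.0, 0.998], [-0.998, -0.001, 0.07], [0.001, -1.0, 0.0]]
ft_force: [0.4, 2.7, 1.2]
grip_width: 0.626
[498.3 161. ] [ 33.3 103.7] 3.1 [[479.0, 212.0], [484.0, 108.0], [518.0, 110.0], [512.0, 214.0]]
[647.7 119.8] [ 94.3 100.8] 4.0 [[597.0, 167.0], [604.0, 66.0], [698.0, 73.0], [691.0, 173.0]]
7.3333 [ 0.6454  0.1852 -0.0199] [0.5 0.3 0.4]
```

The scraper is now aligned at 4.0° with its centre at x≈648. I keep pushing until it is clear of the narrow scraper.

```bash
python3 -m inch '[5,0,0,0,0,0,-0.25,9,0,0,0,0,0,-0.25,9,0,0,0,0,0,-0.25,9,0,0,0,0,0,-0.25,10,0,0,0,0,0,-0.25,10,0,0,0,0,0,-0.25,10,0,0,0,0,0,-0.25,10,0,0,0,0,0,-0.25,9,0,0,0,0,0,-0.25,8,0,0,0,0,0,-0.25,6,0,0,0,0,0,-0.25,4,0,0,0,0,0,-0.25]'; python3 see.py
```

```text
clock: 8.33
position: [0.6523, 0.0867, -0.02]
tcp_rot: [[0.071, -0.0, 0.998], [-0.998, -0.0, 0.071], [0.0, -1.0, -0.0]]
ft_force: [-0.4, 3.0, 2.0]
grip_width: 0.625
[655.3  14.8] [93.6 87.2] 3.5 [[606.0, 55.0], [611.0, -32.0], [705.0, -26.0], [699.0, 61.0]]
8.3833 [ 0.6524  0.0859 -0.02  ] [-0.3  0.2  0.2]
```

```bash
python3 -m inch '[-8,0,0,0,0,0,-0.25,-8,0,0,0,0,0,-0.25,0,-20,0,0,0,0,-0.25,0,-20,0,0,0,0,-0.25,0,0,0,0,6.92,0,-0.25,0,0,0,0,6.92,0,-0.25,0,0,0,0,6.92,0,-0.25,0,0,0,0,6.92,0,-0.25,0,0,0,0,6.92,0,-0.25,0,0,0,0,6.92,0,-0.25,0,0,0,0,6.92,0,-0.25,0,0,0,0,6.92,0,-0.25]'; python3 -m inch '[0,0,0,0,6.92,0,-0.25,0,0,0,0,6.92,0,-0.25,0,0,0,0,6.92,0,-0.25,0,0,0,0,6.92,0,-0.25,0,0,0,0,6.92,0,-0.25,-14,0,16,0,0,0,-0.25,-14,0,16,0,0,0,-0.25,-14,0,16,0,0,0,-0.25,-14,0,15,0,0,0,-0.25,-14,0,15,0,0,0,-0.25,0,0,0,0,0,0,-0.25]';python3 -c "
from plant import env;print(env.read_state()['joint_positions'])"
```

```text
clock: 9.38
position: [0.6508, 0.1058, 0.0199]
tcp_rot: [[-0.783, -0.0, 0.623], [-0.623, 0.0, -0.783], [-0.0, -1.0, -0.001]]
ft_force: [-0.7, -0.1, -0.4]
grip_width: 0.624
clock: 10.3
position: [0.7287, 0.0282, 0.0202]
tcp_rot: [[-0.998, 0.002, 0.07], [-0.07, -0.003, -0.998], [-0.002, -1.0, 0.003]]
ft_force: [-0.6, -0.7, 0.1]
grip_width: 0.625
[-25.52457358  55.99308872  33.83909563  81.80074679 -35.16390552
  52.83361833 -67.94732722]
```

```bash
python3 -m inch '[0,10,0,0,0,0,-0.25,0,12,0,0,0,0,-0.25,0,10,0,0,0,0,-0.25,0,5,0,0,0,0,-0.25,0,3,0,0,0,0,-0.25,0,0,0,0,0,0,-0.25,6,0,0,0,0,0,-0.25,6,0,0,0,0,0,-0.25,6,0,0,0,0,0,-0.25,6,0,0,0,0,0,-0.25,7,0,0,0,0,0,-0.25,7,0,0,0,0,0,-0.25]'; python3 -m inch '[8,0,0,0,0,0,-0.25,8,0,0,0,0,0,-0.25,8,0,0,0,0,0,-0.25,8,0,0,0,0,0,-0.25,8,0,0,0,0,0,-0.25,8,0,0,0,0,0,-0.25,8,0,0,0,0,0,-0.25,8,0,0,0,0,0,-0.25,7,0,0,0,0,0,-0.25,5,0,0,0,0,0,-0.25,3,0,0,0,0,0,-0.25,0,0,0,0,0,0,-0.25]'; python3 see.py
```

```text
clock: 11.3
position: [0.6887, 0.0284, -0.0194]
tcp_rot: [[-0.997, 0.002, 0.072], [-0.072, 0.0, -0.997], [-0.002, -1.0, -0.0]]
ft_force: [1.6, 0.2, -0.0]
grip_width: 0.623
clock: 12.3
position: [0.6089, 0.0226, -0.0201]
tcp_rot: [[-0.997, -0.001, 0.072], [-0.072, 0.0, -0.997], [0.001, -1.0, -0.0]]
ft_force: [2.2, -0.7, 2.2]
grip_width: 0.622
[550.7   3.2] [81.7 84.1] 0.4 [[510.0, 45.0], [510.0, -39.0], [592.0, -39.0], [591.0, 46.0]]
12.35 [ 0.6089  0.0226 -0.0203] [1.9 0.3 0.8]
```

View pics/last.png

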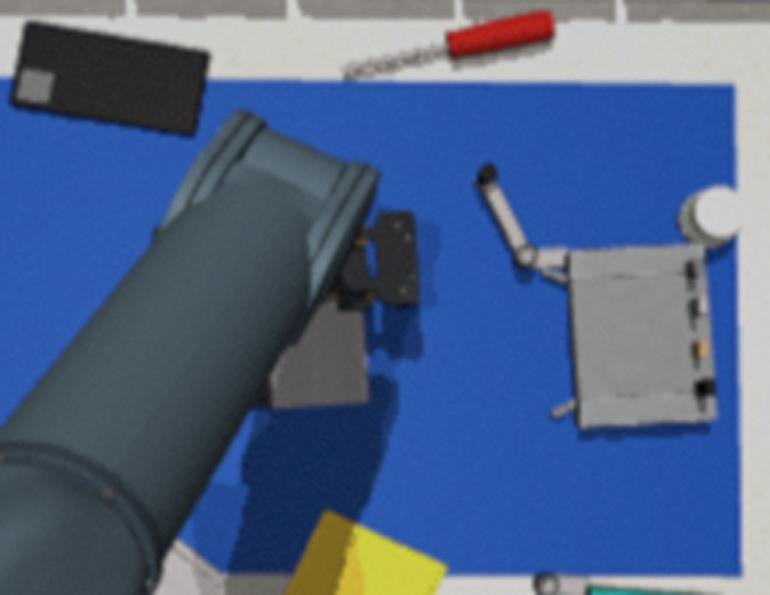

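The scraper is by the fingers with its lower edge free at crop (278,407)-(368,403). The gripper and arm hide the rest. I trim 7 mm more, then retract, raise and turn back.

```bash
python3 -m inch '[4,0,0,0,0,0,-0.25,3,0,0,0,0,0,-0.25,0,0,0,0,0,0,-0.25,-8,0,0,0,0,0,-0.25,-8,0,0,0,0,0,-0.25,0,-20,0,0,0,0,-0.25,0,-20,0,0,0,0,-0.25,-10,-10,-15,0,-6.92,0,-0.25,-5,-10,-15,0,-6.92,0,-0.25,0,0,-15,0,-6.92,0,-0.25,0,0,-15,0,-6.92,0,-0.25,0,0,-15,0,-6.92,0,-0.25]'; python3 -m inch '[-10,0,0,0,-6.92,0,-0.25,-10,0,0,0,-6.92,0,-0.25,-10,0,0,0,-6.92,0,-0.25,-10,0,0,0,-6.92,0,-0.25,-10,0,0,0,-6.92,0,-0.25,-10,0,0,0,-6.92,0,-0.25,0,0,0,0,-6.92,0,-0.25,0,0,0,0,-6.92,0,-0.25,0,0,0,0,0,0,-0.25]'; python3 see.py
```

```text
clock: 13.35
position: [0.6113, 0.0963, 0.0399]
tcp_rot: [[-0.776, -0.0, 0.631], [-0.631, -0.0, -0.776], [0.0, -1.0, -0.0]]
ft_force: [-0.1, 0.0, -0.1]
grip_width: 0.628
clock: 14.1
position: [0.6438, 0.1437, 0.0396]
tcp_rot: [[0.075, -0.001, 0.997], [-0.997, -0.0, 0.075], [0.0, -1.0, -0.001]]
ft_force: [0.3, -0.4, -0.3]
grip_width: 0.627
[547.4  14.9] [ 93.8 105. ] 4.0 [[497.0, 64.0], [504.0, -41.0], [598.0, -34.0], [591.0, 71.0]]
14.15 [0.6438 0.1437 0.0396] [ 0.3  0.  -1.1]
```

View pics/last.png

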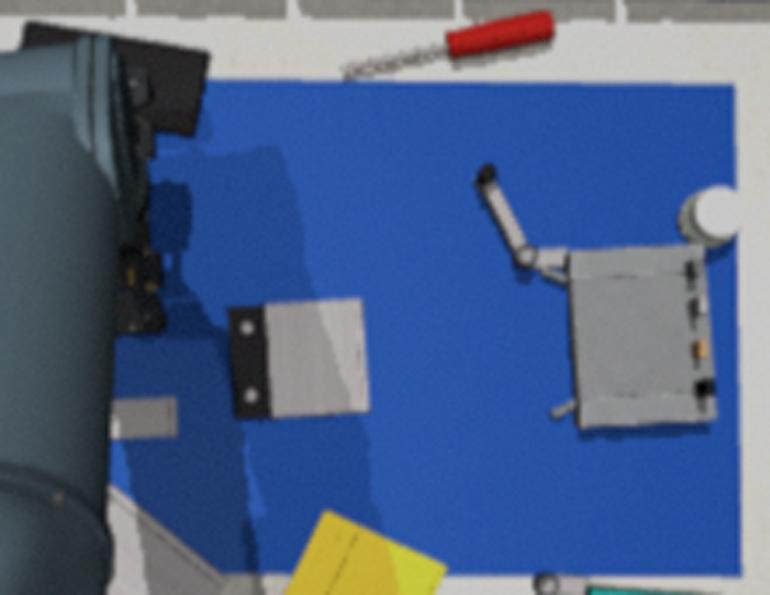

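The scraper is on the slot line: 0.1 mm off in dock y, yaw 4.0°, same as the dock. I go behind it and push.

```bash
python3 -m inch '[7.3,0,-15,0,0,0,-0.25,7.3,0,-15,0,0,0,-0.25,7.3,0,-15,0,0,0,-0.25,7.3,0,-15,0,0,0,-0.25,7.3,0,-15,0,0,0,-0.25,7.3,0,-15,0,0,0,-0.25,7.3,0,-15,0,0,0,-0.25,0,15,0,0,0,0,-0.25,0,15,0,0,0,0,-0.25,0,15,0,0,0,0,-0.25,0,0,0,0,0,0,-0.25]';  python3 -m inch '[0,7,0,0,0,0,-0.25,0,5,0,0,0,0,-0.25,0,2.5,0,0,0,0,-0.25,0,0,0,0,0,0,-0.25,5,0,0,0,0,0,-0.25,5,0,0,0,0,0,-0.25,5,0,0,0,0,0,-0.25,5,0,0,0,0,0,-0.25,7,0,0,0,0,0,-0.25,8,0,0,0,0,0,-0.25,8,0,0,0,0,0,-0.25,8,0,0,0,0,0,-0.25]'; python3 -m inch '[8,0,0,0,0,0,-0.25,8,0,0,0,0,0,-0.25,8,0,0,0,0,0,-0.25,8,0,0,0,0,0,-0.25,8,0,0,0,0,0,-0.25,8,0,0,0,0,0,-0.25,8,0,0,0,0,0,-0.25,7,0,0,0,0,0,-0.25,6,0,0,0,0,0,-0.25,4,0,0,0,0,0,-0.25,2,0,0,0,0,0,-0.25,0,0,0,0,0,0,-0.25]'; python3 see.py
```

```text
clock: 15.07
position: [0.5408, 0.085, -0.0073]
tcp_rot: [[0.067, -0.004, 0.998], [-0.998, -0.001, 0.067], [0.001, -1.0, -0.004]]
ft_force: [-1.3, -0.3, 0.4]
grip_width: 0.622
clock: 16.07
position: [0.5467, 0.0343, -0.0192]
tcp_rot: [[0.071, 0.001, 0.997], [-0.997, 0.001, 0.071], [-0.001, -1.0, 0.001]]
ft_force: [-0.1, 3.9, 3.6]
grip_width: 0.626
clock: 17.07
position: [0.5515, -0.0413, -0.0196]
tcp_rot: [[0.07, -0.0, 0.998], [-0.998, -0.001, 0.07], [0.001, -1.0, -0.0]]
ft_force: [-0.5, 0.7, -0.7]
grip_width: 0.626
[498.  160.9] [ 33.9 103.6] 3.1 [[478.0, 212.0], [484.0, 108.0], [518.0, 110.0], [512.0, 214.0]]
[ 557.1 -132.8] [29.9 93.1] 89.8 [[511.0, -148.0], [604.0, -148.0], [604.0, -118.0], [511.0, -118.0]]
17.1167 [ 0.5514 -0.0412 -0.0197] [-0.1  0.3 -0.7]
```

```bash
python3 -m inch '[5,0,0,0,0,0,-0.25,8,0,0,0,0,0,-0.25,8,0,0,0,0,0,-0.25,8,0,0,0,0,0,-0.25,8,0,0,0,0,0,-0.25,8,0,0,0,0,0,-0.25,8,0,0,0,0,0,-0.25,8,0,0,0,0,0,-0.25,8,0,0,0,0,0,-0.25,8,0,0,0,0,0,-0.25,6,0,0,0,0,0,-0.25,5,0,0,0,0,0,-0.25]'; python3 -m inch '[5,0,0,0,0,0,-0.25,5,0,0,0,0,0,-0.25,5,0,0,0,0,0,-0.25,4,0,0,0,0,0,-0.25,3,0,0,0,0,0,-0.25,2,0,0,0,0,0,-0.25,0,0,0,0,0,0,-0.25]'; python3 see.py
```

```text
clock: 18.12
position: [0.558, -0.1288, -0.0194]
tcp_rot: [[0.071, 0.0, 0.997], [-0.997, -0.0, 0.071], [0.0, -1.0, 0.0]]
ft_force: [-0.9, 0.9, -0.6]
grip_width: 0.624
clock: 18.7
position: [0.5597, -0.1525, -0.0194]
tcp_rot: [[0.071, 0.0, 0.997], [-0.997, -0.001, 0.071], [0.001, -1.0, 0.0]]
ft_force: [0.5, 0.1, -0.5]
grip_width: 0.621
[498.  160.9] [ 33.9 103.6] 3.1 [[478.0, 212.0], [484.0, 108.0], [518.0, 110.0], [512.0, 214.0]]
18.75 [ 0.5597 -0.1524 -0.0194] [-1.1  0.2  0.5]
```

View pics/last.png

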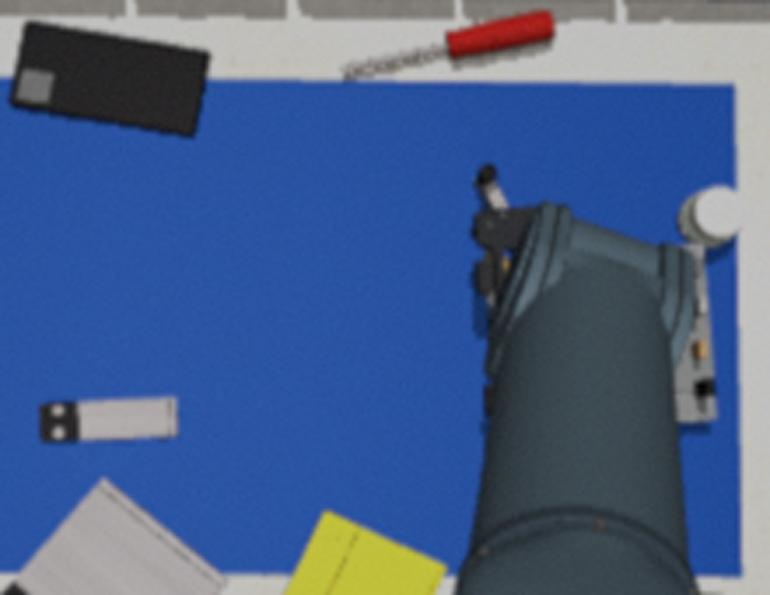

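The tool is at the block with the bar and post untouched. About 9 mm remain, so I push gently and watch the force.

```bash
python3 -m inch '[2,0,0,0,0,0,-0.25,2,0,0,0,0,0,-0.25,2,0,0,0,0,0,-0.25,1,0,0,0,0,0,-0.25,0,0,0,0,0,0,-0.25]'; for i in 1 2 3 4; do python3 -m inch '[1,0,0,0,0,0,-0.25,0,0,0,0,0,0,-0.25]' | grep -E "pos|force"; done
```

```text
clock: 19.17
position: [0.5602, -0.1591, -0.0194]
tcp_rot: [[0.071, 0.0, 0.997], [-0.997, -0.0, 0.071], [0.0, -1.0, 0.0]]
ft_force: [-0.4, 0.8, -0.1]
grip_width: 0.626
position: [0.5603, -0.1598, -0.0195]
ft_force: [0.3, 2.2, 0.5]
position: [0.5604, -0.1608, -0.0194]
ft_force: [-0.1, 2.3, 0.4]
position: [0.5604, -0.162, -0.0195]
ft_force: [-0.9, 2.1, 0.7]
position: [0.5605, -0.1628, -0.0194]
ft_force: [0.2, 2.7, 1.5]
```

```bash
for i in 1 2 3; do python3 -m inch '[1,0,0,0,0,0,-0.25,0,0,0,0,0,0,-0.25]' | grep -E "pos|force"; done
```

```text
position: [0.5605, -0.1628, -0.0195]
ft_force: [0.5, 6.0, 2.2]
position: [0.5605, -0.1628, -0.0195]
ft_force: [-0.2, 6.2, 3.8]
position: [0.5605, -0.1629, -0.0195]
ft_force: [-1.2, 9.0, 4.7]
```

It hit the end wall: the TCP stalled at dock x -80 and the force rose to 9 N. I retract, rise, move beside the post, close the fingers and turn for the latch swing.

```bash
python3 -m inch '[-6,0,0,0,0,0,-0.25,-6,0,0,0,0,0,-0.25,-6,0,0,0,0,0,-0.25,0,-30,0,0,0,0,-0.25,0,-30,0,0,0,0,1,0,-30,0,0,0,0,1,0,-30,0,0,0,0,1,1,0,23,0,0,0,1,2,0,24,0,0,0,1,3,0,32,0,0,0,1,3,0,32,0,0,0,1,3,0,32,0,0,0,1]'; python3 -m inch '[0,0,0,0,0,0,1]'; python3 -c "
from plant import env;print(env.read_state()['joint_positions'])"
```

```text
clock: 21.33
position: [0.704, -0.1498, 0.1006]
tcp_rot: [[0.071, 0.0, 0.997], [-0.997, -0.001, 0.071], [0.001, -1.0, 0.0]]
ft_force: [1.3, -0.1, 0.1]
grip_width: 0.046
clock: 21.42
position: [0.708, -0.1486, 0.1002]
tcp_rot: [[0.073, 0.005, 0.997], [-0.997, -0.001, 0.073], [0.001, -1.0, 0.005]]
ft_force: [-0.1, 1.6, 0.5]
grip_width: 0.007
[ 1.76209857 45.08148433 10.72271706 80.76938059 -9.28504057 54.74195198
 18.94008771]
```

```bash
python3 -m inch '[0,0,0,0,7.1,0,1,0,0,0,0,7.1,0,1,0,0,0,0,7.1,0,1,0,0,0,0,7.1,0,1,0,0,0,0,7.1,0,1,0,0,0,0,7.1,0,1,0,0,0,0,7.1,0,1,0,0,0,0,7.1,0,1,0,0,0,0,7.1,0,1,0,0,0,0,7.1,0,1,0,0,0,0,7.1,0,1]' >/dev/null; python3 -m inch '[0,0,0,0,7.1,0,1,0,0,0,0,7.1,0,1,0,0,0,0,7.1,0,1,0,0,0,0,7.1,0,1,0,0,0,0,7.1,0,1,0,0,0,0,7.1,0,1,0,0,0,0,7.1,0,1,0,0,0,0,7.1,0,1,0,0,0,0,7.1,0,1,0,0,0,0,7.1,0,1,0,0,0,0,7.1,0,1,0,0,0,0,0,0,1]'; python3 see.py; python3 - <<'E'
from plant import env,get_image;from h import *
s=env.read_state();print(s['joint_positions']);O=np.array([565.5,-242.9]);X=np.array([.0705,-.9975]);Y=np.array([.9975,.0705])
t=np.array(s['position'])[:2]*1000-O;print('tcp dock',t@X,t@Y)
pv=np.array([-82,68]);th=2.73;r=np.array([-np.sin(th),-np.cos(th)]);tg=np.array([np.cos(th),-np.sin(th)])
q=np.array([t@X,t@Y])-pv;print('r,t',q@r,q@tg)
p=get_image('scene')[0];cv2.imwrite('pics/sl.png',cv2.resize(p[180:300,240:390],None,fx=4,fy=4,interpolation=cv2.INTER_CUBIC))
E
```

```text
clock: 23.33
position: [0.7021, -0.1497, 0.1002]
tcp_rot: [[-0.463, -0.001, -0.886], [0.886, -0.001, -0.463], [-0.0, -1.0, 0.001]]
ft_force: [-0.3, 0.6, 0.5]
grip_width: 0.005
23.3833 [ 0.7022 -0.1498  0.1003] [-0.5  0.2  0.2]
[ -18.4589485    53.59045769   47.40956382   82.89390372  -41.99011076
   62.16117099 -114.79894528]
tcp dock -83.27035926314582 142.9351375996152
r,t 69.18514756300911 -28.814996380624045
```

View pics/sl.png

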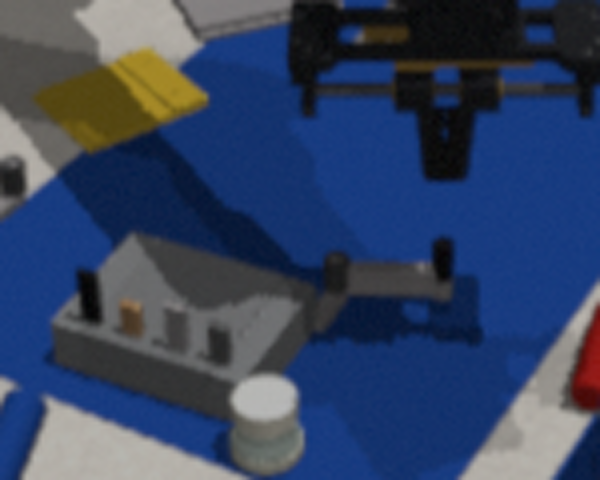

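The fingers are beside the post on the pushing side (post at crop (443,255)); radial 69 mm, 29 mm behind it. I lower and swing along the arc.

```bash
python3 -m inch '[0,18,0,0,0,0,1,0,18,0,0,0,0,1,0,18,0,0,0,0,1,0,18,0,0,0,0,1,0,12,0,0,0,0,1,0,6,0,0,0,0,1,0,0,0,0,0,0,1,5,0,0,0,0,0,1,5,0,0,0,0,0,1,2.5,0,0,0,0,0,1,0,0,0,0,0,0,1]'; python3 -m inch '[6.2,0,-1.1,0,-5,0,1,6.2,0,-1.1,0,-5,0,1,6.2,0,-1.1,0,-5,0,1,6.2,0,-1.1,0,-5,0,1,6.2,0,-1.1,0,-5,0,1,6.2,0,-1.1,0,-5,0,1]'; cat > lat.py <<'E'
from plant import env;import numpy as np
s=env.read_state();O=np.array([565.5,-242.9]);X=np.array([.0705,-.9975]);Y=np.array([.9975,.0705])
t=np.array(s['position'])[:2]*1000-O;q=np.array([t@X+82,t@Y-68]);R=np.array(s['tcp_rot']);th=-np.arctan2(R[:2,0]@Y,R[:2,0]@X)
r=np.array([-np.sin(th),-np.cos(th)]);tg=np.array([np.cos(th),-np.sin(th)]);f=s['ft_force'][:2]
print('theta tool',th,'r,t',q@r,q@tg,'tip z',s['position'][2]+.0245,'F tangential',np.array([f@X,f@Y])@tg)
E
python3 lat.py
```

```text
clock: 24.35
position: [0.6974, -0.1374, 0.0114]
tcp_rot: [[-0.469, 0.001, -0.883], [0.883, 0.0, -0.469], [-0.0, -1.0, -0.001]]
ft_force: [0.1, 0.3, 0.4]
grip_width: 0.006
clock: 24.85
position: [0.6785, -0.1063, 0.0112]
tcp_rot: [[-0.849, 0.001, -0.528], [0.528, -0.001, -0.849], [-0.001, -1.0, -0.0]]
ft_force: [-0.7, -1.2, -0.3]
grip_width: 0.006
theta tool 2.19728658537303 r,t 69.36709966259293 -16.88853669398016 tip z 0.03574887718348701 F tangential 0.0011593375906421585
```

```bash
python3 - <<'E'
from h import *;from plant import get_image,camera_params
c=camera_params('scene');p,d=get_image('scene');P=cloud(c,d)
print(p[236:250:3,351].tolist())
cv2.imwrite('pics/sl2.png',cv2.resize(p[180:300,240:390],None,fx=4,fy=4,interpolation=cv2.INTER_CUBIC))
E
```

```text
[[9, 6, 9], [10, 8, 5], [120, 55, 23], [55, 24, 8], [56, 25, 7]]
```

View pics/sl2.png

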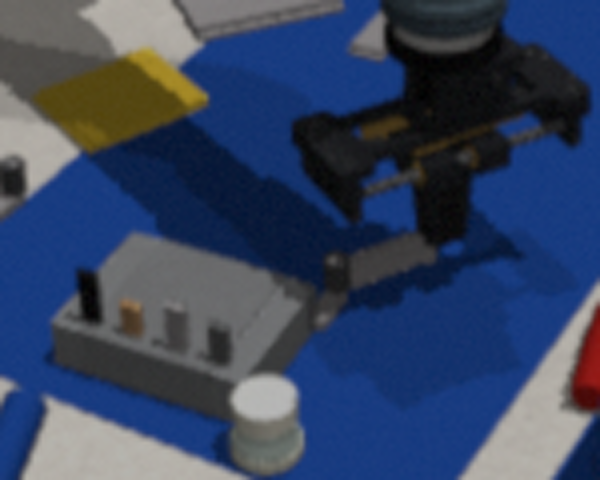

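The latch is swinging with the tool: the bar now points toward crop (430,245). I continue.

```bash
python3 -m inch '[6.2,0,-1.1,0,-5,0,1,6.2,0,-1.1,0,-5,0,1,6.2,0,-1.1,0,-5,0,1,6.2,0,-1.1,0,-5,0,1,6.2,0,-1.1,0,-5,0,1,6.2,0,-1.1,0,-5,0,1,6.2,0,-1.1,0,-5,0,1,6.2,0,-1.1,0,-5,0,1,6.2,0,-1.1,0,-5,0,1,6.2,0,-1.1,0,-5,0,1,6.2,0,-1.1,0,-5,0,1,6.2,0,-1.1,0,-5,0,1]'; python3 lat.py;  python3 -m inch '[6.2,0,-1.1,0,-5,0,1,6.2,0,-1.1,0,-5,0,1,6.2,0,-1.1,0,-5,0,1,6.2,0,-1.1,0,-5,0,1,6.2,0,-1.1,0,-5,0,1,6.2,0,-1.1,0,-5,0,1,6.2,0,-1.1,0,-5,0,1,6.2,0,-1.1,0,-5,0,1,0,0,0,0,0,0,1]'; python3 lat.py
```

```text
clock: 25.9
position: [0.6088, -0.0879, 0.0112]
tcp_rot: [[-0.883, 0.001, 0.47], [-0.47, 0.0, -0.883], [-0.001, -1.0, 0.001]]
ft_force: [-0.8, 0.8, 0.4]
grip_width: 0.011
theta tool 1.1523316776461658 r,t 69.16918674504504 -15.590293929001158 tip z 0.03568252284482166 F tangential 0.3217773065399084
clock: 26.65
position: [0.5674, -0.1183, 0.011]
tcp_rot: [[-0.377, -0.0, 0.926], [-0.926, -0.001, -0.377], [0.001, -1.0, 0.0]]
ft_force: [0.2, -0.6, 0.7]
grip_width: 0.006
theta tool 0.45753673879693596 r,t 70.05877608323733 -12.515211238511101 tip z 0.0354707257835702 F tangential 0.49728293281970615
```

```bash
python3 -m inch '[5.6,0,-1.1,0,-5,0,1,5.6,0,-1.1,0,-5,0,1,5.6,0,-1.1,0,-5,0,1,5.6,0,-1.1,0,-5,0,1,5,0,-1,0,-5,0,1,0,0,0,0,-1.2,0,1,0,0,0,0,0,0,1]'; python3 lat.py; for i in 1 2 3; do python3 -m inch '[1,0,0,0,0,0,1,0,0,0,0,0,0,1]'|grep -E "pos|force"; done; python3 lat.py
```

```text
clock: 27.23
position: [0.5573, -0.1423, 0.0107]
tcp_rot: [[0.067, 0.001, 0.998], [-0.998, -0.0, 0.067], [0.0, -1.0, 0.001]]
ft_force: [0.3, 0.1, 0.7]
grip_width: 0.011
theta tool 0.003675894404383952 r,t 69.12875577889304 -18.668513817162527 tip z 0.035221631892017186 F tangential -0.09088231673471818
position: [0.5575, -0.1428, 0.0106]
ft_force: [-0.0, 0.4, -0.6]
position: [0.5574, -0.1438, 0.0106]
ft_force: [0.5, 0.2, 0.1]
position: [0.5572, -0.145, 0.0105]
ft_force: [-0.0, 0.7, -0.3]
theta tool -0.0003678675987329154 r,t 69.32970542447673 -16.30700881815653 tip z 0.0350474882130539 F tangential -0.7347417727862009
```

```bash
for i in 1 2 3 4 5; do python3 -m inch '[1,0,0,0,0,0,1,0,0,0,0,0,0,1]'|grep -E "pos|force"; done; python3 lat.py
```

```text
position: [0.5572, -0.1462, 0.0105]
ft_force: [-0.7, 0.7, 0.7]
position: [0.5572, -0.1472, 0.0105]
ft_force: [-0.7, 0.2, 0.5]
position: [0.5573, -0.1477, 0.0105]
ft_force: [-1.2, 0.2, 0.7]
position: [0.5572, -0.1479, 0.0105]
ft_force: [-1.9, 4.8, 1.5]
position: [0.5572, -0.148, 0.0104]
ft_force: [-1.7, 6.5, 2.5]
theta tool -0.0019898241629497837 r,t 69.5446413394839 -13.389913922571546 tip z 0.034907131972053175 F tangential -6.646855140115973
```

The force rises at the stop, so the latch is shut. I back away, rise clear and check.

```bash
python3 -m inch '[-6,0,0,0,0,0,1,-10,0,0,0,0,0,1,-10,0,0,0,0,0,1,-10,-20,0,0,0,0,1,-20,-25,0,0,0,0,1,-30,-25,0,0,0,0,1,-30,-25,0,0,0,0,1,-30,-20,0,0,0,0,1,-30,-10,0,0,0,0,1,-30,0,0,0,0,0,1,-30,0,0,0,0,0,1,0,0,0,0,0,0,1]'; python3 - <<'E'
from h import *;from plant import get_image,camera_params
c=camera_params('top');p,d=get_image('top');np.savez('pics/end.npz',p=p,d=d)
q=get_image('scene')[0]
o=np.zeros((590,780,3),np.uint8)
o[:300,:780]=cv2.resize(p[140:240,180:440],(780,300),interpolation=cv2.INTER_CUBIC)
o[310:590,:700]=cv2.resize(q[190:290,200:450],(700,280),interpolation=cv2.INTER_CUBIC)
cv2.imwrite('pics/end.png',o)
a=np.load('pics/top0.npz')['p']
df=(np.abs(cv2.GaussianBlur(a,(3,3),0).astype(int)-cv2.GaussianBlur(p,(3,3),0)).sum(2)>90).astype(np.uint8)
n,l,s,_=cv2.connectedComponentsWithStats(df);print([x.tolist() for x in s[1:] if x[4]>12])
E
```

```text
clock: 29.57
position: [0.54, 0.0939, 0.1359]
tcp_rot: [[0.08, 0.001, 0.997], [-0.997, 0.004, 0.08], [-0.004, -1.0, 0.001]]
ft_force: [0.2, 1.1, 0.2]
grip_width: 0.004
[[211, 143, 125, 257, 19492], [361, 143, 14, 25, 157], [373, 173, 16, 40, 407], [237, 214, 10, 11, 59], [89, 268, 15, 13, 78], [126, 271, 12, 13, 43], [142, 273, 4, 6, 19], [151, 274, 30, 18, 200], [228, 276, 4, 5, 13], [97, 280, 3, 9, 14], [112, 280, 5, 5, 14], [117, 285, 5, 6, 18], [182, 286, 7, 10, 42], [136, 291, 3, 6, 15], [194, 291, 6, 5, 15], [199, 300, 7, 7, 16], [204, 306, 16, 20, 129], [0, 309, 23, 13, 78], [67, 311, 129, 89, 4619], [21, 321, 41, 49, 1280], [213, 320, 9, 5, 22], [216, 324, 6, 5, 19], [316, 369, 20, 21, 233]]
```

View pics/end.png

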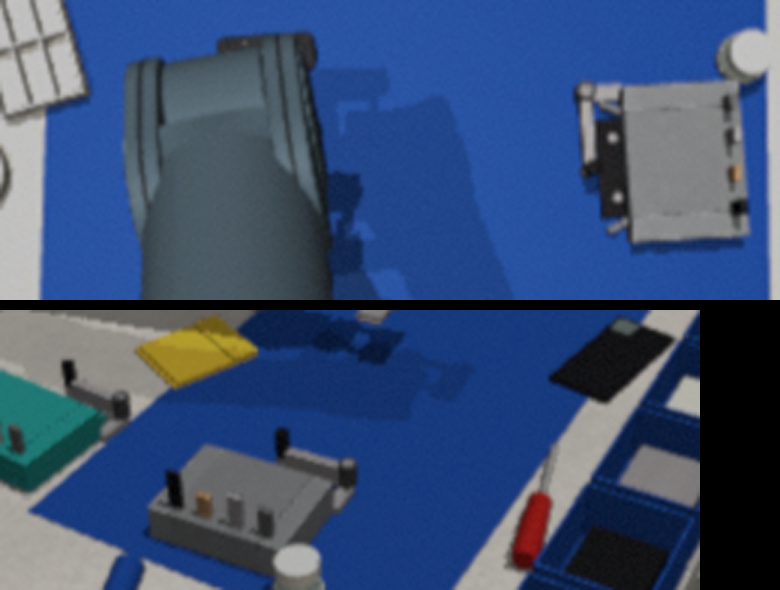

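The final view shows the bar square across the mouth: pivot at (584,91), post at (589,170), with the black grip just inside. I check the numbers, including that the bystanders stayed put.

```bash
python3 - <<'E'
from h import *;from plant import get_image,camera_params
c=camera_params('top');O=np.array([565.5,-242.9]);M=np.array([[.0705,-.9975],[.9975,.0705]])
D=lambda x,y,z:M@(ray(c,[180+x/3-.33,140+y/3-.33],z)[0][:2]*1000-O)
a,b=D(584,91,.034),D(589,170,.05);print('piv',a,'post',b,'angle',np.arctan2(a[0]-b[0],a[1]-b[1]))
p=np.load('pics/end.npz')['p'];g=p.max(2)
for u in range(376,390):print(u,p[188:212:4,u].max(1).tolist(),end=' ')
for y in(160,200,210): print('\nrear edge',D(600,y,.01))
E
```

```text
piv [-82.11293659  67.93505357] post [-85.25017046  -3.78746646] angle 0.043713401780788835
376 [171, 156, 32, 98, 123, 160] 377 [154, 137, 38, 100, 126, 159] 378 [86, 98, 34, 97, 124, 162] 379 [42, 50, 27, 74, 110, 148] 380 [35, 33, 28, 48, 61, 80] 381 [33, 37, 33, 39, 34, 32] 382 [36, 37, 37, 36, 35, 35] 383 [43, 33, 35, 36, 40, 35] 384 [46, 32, 35, 34, 72, 39] 385 [40, 30, 35, 31, 113, 39] 386 [34, 36, 32, 32, 110, 40] 387 [35, 33, 37, 33, 66, 31] 388 [71, 63, 51, 39, 32, 26] 389 [124, 110, 94, 83, 70, 57] 
rear edge [-68.77325703   7.30125744]

rear edge [-71.49724934 -28.8741155 ]

rear edge [-72.17616195 -37.89026318]
```

The rear edge measures dock x ≈ -72 (home) and the latch about 0.04 rad, within pixel noise of shut. I hand in.

```bash
python3 -c "
from plant import close_job;print(close_job())"
```

```text
the job is handed in; nothing more can be done
None
```

The wide scraper is in the slot and the latch is shut behind it. I handed the job in with about 30 of the 72 s used; the hand-in gives no verdict.

**What I did:** I pushed the scraper flat over the bench with two spread fingers: from behind past the narrow scraper, sideways onto the slot line, then blade first to the end wall. The latch was still wide open (about 2.7 rad) at that point. Then I swung it shut by its post and withdrew the arm.

**Last checks:**
- **Scraper:** pushing stalled against the end wall at about 9 N. The rear edge measures dock x ≈ -72, which is home. Its side offset (about 0.1 mm) and angle (within 0.1° of the dock) were measured just before it went in, not inside the slot.
- **Latch:** it pushed against its stop at about 6 N, and its angle measures about 0.04 rad.
- **Other things:** the arm was never driven into any of them. The last pictures I viewed show the phone, screwdriver, jar and yellow scraper looking unmoved. The narrow scraper was measured in place partway through, when the scraper was most of the way in. The arm partly hid it at the end, and I made no numerical check of the others.

**What disagreed:**
- **Fingertip height:** the fingertips were about 32 mm higher than the reported tool pose implies, so my first push passed over the scraper without touching it. I corrected this from the depth image.
- **Latch stop:** the tool stopped about 2 mm further in than I expected, which is within calibration error.

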